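Release the tube block from the block heater and park it on its cooling stand

ROBOT

A 6-joint arm with a two-finger parallel gripper is mounted at the origin on a cart in front of the work surface, level with it; the furniture and walls round the work are solid. World frame = base frame: x ahead of the robot, y to its left, z up, the work surface at z = 0. Lengths are in mm, angles in rad, forces in N, time in s.
With the tool pointing down it reaches from about 300 to 775 mm from the base axis. Payload 14.6 kg.
Tool frame: the origin (TCP) lies midway between the tips of the shut fingers; the grasp point (between the pads) lies manip.grasp_offset behind it (manip.grasp_offset is the distance from the TCP to the grasp point, in mm); z points along the fingers, y is the direction in which the jaws open and shut (so a half turn about z gives the same grasp; the last joint's range is limited). The gripper opens to 94 mm and grips with 3 to 60 N. Pads are 16 mm wide; open, the fingers measure 119 mm over their backs; the gripper's body (75 mm by 177 mm) begins 78 mm behind the grasp point.
Start: joints at [1.172, 0.3, 1.521, -0, 1.321, -0.067], TCP at [179.157, 519.992, 205.446] pointing down, gripper open.
Joint ranges: [-3.03, 3.03], [-0.79, 2.21], [0.23, 2.52], [-1.04, 4.18], [0, 3.07], [-2.55, 2.55]. Speed limits (rad/s): [2.22, 2.22, 2.57, 3.14, 3.14, 3.14].

INTERFACE

Orientations are given as [roll, pitch, yaw] about the fixed x, y, z axes, in that order (R = Rz(yaw) Ry(pitch) Rx(roll)).
In Python, from cell import monitor, vision, order, manip gives the robot as it stands.
- The arm moves only by the shell command python3 -m jog 'ROWS' [FORCE]. ROWS is JSON, a list of rows, each a list of 7 numbers: the shift along the tool's x, y, z in cm, then the turn, a rotation vector about the tool's x, y, z in rad, then the opening in per cent of the stroke, from 0 (shut) to 100 (fully open). In form: [[tx, ty, tz, rx, ry, rz, jaw], ...]. A call has 1 to 8 rows; each row shifts and turns the commanded pose from where the row before left it, along the tool's axes as they then stand; what a row does not reach is not made up. A row lasts 1/10 s, in which the tool goes at most 50 mm and 8.59 degrees, less where a joint would pass 70% of its speed; a pose out of reach is approached as far as the arm can. A call is refused whole if a number of a shift passes 5 or a number of a turn 0.15, either way. A call with a gripper value outside its range is refused whole. The fingers move at their own pace and stop on an object; FORCE is the grip in N (left out, the last holds). Time passes only in rows, so rows that do not move let the fingers close. It gives the time, the measured TCP pose, the force and the opening at its end, in the units of the state.
- monitor.read_state(): the state, without advancing time (a new reading comes with each control period).
- vision.camera(name): name is "side" or "top" or "wrist"; returns a dict with "color" (400x640x3 uint8, blue, green, red), "fx", "fy", "cx", "cy" (pixels), "distortion" ([k1, k2, p1, p2, k3] as OpenCV has them; the pictures are not rectified), "cam_to_world" (4x4, takes a point from camera to world coordinates); the wrist camera has in their place "tool_from_camera" (4x4, takes a point from camera to tool coordinates, whose origin is the TCP and whose axes are the flange's). Camera axes: x right, y down, z forward; pixel columns grow to the right and rows downward; lengths in mm; the calibration is good to about 2 mm. A picture is of the moment at which its call begins: read the wrist's pose just before it. There is no depth.
- order.sign_off(): hands the job in, once; it reports no verdict.
The state is a dict: "clock": time; "joints": joint angles; "qd": joint speeds; "effort": joint torques, N m; "eef_pos": TCP position; "eef_rot": TCP orientation; "wrist_force": force on the tool from outside, world axes, zero at the start; "moment": the same for the moment, N m; "finger_gap": finger opening in mm.
Only numpy, scipy, OpenCV 4.12 (cv2) and the standard library are available. Lean on these libraries where they do the work, as an engineer would, in place of code of your own. Each camera call takes 0.05 s, during which the arm holds its last target.

TASK

The incubation is over: take the drilled metal tube block out of the block heater and park it on the cooling stand. The block is held down flush by a push-push latch, so press it deeper until the latch trips and let it spring up, then draw it straight out and lower it gently over the stand's four posts until it sits fully down, level, on all four shoulders. Let go of it there, and do not knock over or shift the tube rack, the brown bottle or the white bottle.

Things in the scene. Friction and masses are not known exactly. Their poses are not given: they have to be found in the camera images.
- heater: white bench block heater, fixed, 70 mm high, may stand left or right of the stand, yaw varies. Origin on the bench under the centre of its bay; z up, -x is its front (sloping panel, starts 58 mm before the bay's centre). The bay is a well in the flat top, 62 mm (x) by 120 mm (y) inside; the flat top goes on 27 mm in front of it, 16 mm at sides and back; nothing stands above it
- bay_rim (a point): centre of the bay's mouth at the height of the heater's flat top (70 mm over the bench). At the start the block's top lies about 1.5 mm below it, so its sides cannot be gripped; sprung up, it stands 21 mm above it
- ejector (a joint): height in m of the spring platform under the block: 0 latched (start), -0.009 hard stop, 0.0225 sprung up. Pressing the block (anywhere, best its centre) down 8 mm or to the stop trips the latch; it takes 7 to 11 N, at the stop force grows steeply. Lift off and it rises with the block in under 1 s, damped, and stays up. A shorter press stays latched; pressing it right down again re-latches it
- tube_block: loose drilled aluminium block, 58 mm (own x) by 116 mm (own y), 36 mm high, about 0.3 kg; origin at the centre of its underside, z up. Flat sides and top, 12 blind wells of 11 mm; near the corners four steel-rimmed through holes of 12 mm at x +/-17, y +/-46 mm. Half-turn symmetric. Stands in the bay with 2 mm play, long axis along the bay's y; when up, grip it across the 58 mm
- block_top (a point): centre of the block's top face (36 mm above its origin), plain metal there; axes as the block's
- cooling_stand: flat steel stand, fixed, base plate 92 mm (x) by 150 mm (y), top 12 mm over the bench; origin on the bench under its centre, z up, yaw varies. Four posts at x +/-17, y +/-46 mm: hexagonal shoulder, top 26 mm over the bench, then a round 9 mm pin with tapered tip (last 6 mm) ending 66 mm over the bench. The block goes over the pins (1.5 mm play), long axis along y, either way round
- stand_seat (a point): centre of the four shoulders' tops (26 mm above the bench): the centre of the block's underside belongs here; axes as the stand's
- tube_rack: loose bystander: open plastic rack with closed micro tubes, 52 x 105 x 52 mm, origin at the centre of its underside
- brown_bottle: loose bystander: small brown reagent bottle, 47 mm wide, 85 mm high, origin at the centre of its underside
- white_bottle: loose bystander: translucent white reagent bottle, 51 mm wide, 95 mm high, origin at the centre of its underside
Mind the look-alikes: they are no part of the job. What is shaped like the tube_block but orange is not meant.

How it is judged (in metres and radians):
On the way, in this order (a step that is already met when the one before it is completed fails the run):
1. the latch is tripped: the block, still in the bay, has sprung up on the ejector (value of joint ejector above 0.018 m and horizontal distance between block_top and bay_rim below 0.012 m and z of tube_block in the frame of bay_rim below -0.008 m), for 0.2 s.
2. the block is drawn out of the bay (z of tube_block in the frame of heater above 0.072 m), for 0.1 s.
At the end, for the whole second after the job is handed in: the tube block rests released and still on the cooling stand, over all four posts: its underside within 2 mm of the shoulders' height, its centre within 4 mm of the seat's centre, upright within 0.04 rad and in line with the stand within 0.08 rad (horizontal distance between tube_block and stand_seat below 0.004 m and z of tube_block in the frame of stand_seat between -0.003 and 0.002 m and angle between tube_block's own z axis and vertical below 0.04 rad and angle between the y axis of tube_block and the y axis of cooling_stand, either way round below 0.08 rad and linear speed of tube_block below 0.01 m/s); the robot touches nothing.
It fails at once if the block is dropped or rammed down over the posts (faster than 0.3 m/s within 40 mm of its seat) (horizontal distance between tube_block and stand_seat below 0.03 m and z of tube_block in the frame of stand_seat below 0.04 m and linear speed of tube_block above 0.3 m/s).
It fails at once if the tube rack, the brown bottle or the white bottle is shifted by more than 20 mm or tipped (distance of any of tube_rack, brown_bottle, white_bottle from where it was at the start of the episode above 0.02 m or angle between any of tube_rack, brown_bottle, white_bottle's own z axis and vertical above 0.3 rad).
It also fails if it takes over 43 s, if anything falls off the work surface, if the arm or the gripper's body presses on something with over 40 N, if the wrist force passes 120 N, or if a joint passes its speed limit or range.

## Working session

There is one attempt and no reset: what is moved stays moved. The work goes in short steps, Python scripts to look and compute and a shell command to move; the robot and the scene stay as the last step left them, time stands still between calls to the robot, and variables do not carry over. Pictures are saved under pics/ and viewed, and the job is handed in when it is done.

```bash
ls; mkdir -p pics
python3 - <<'E'
from cell import monitor, vision, order, manip
import cv2,json
s=monitor.read_state();print(s,manip.grasp_offset)
for n in("side","top","wrist"):
    c=vision.camera(n);cv2.imwrite(f"pics/{n}0.png",c["color"]);print(n,{k:(v.tolist() if hasattr(v,'tolist') else v) for k,v in c.items() if k!="color"})
E
```

```text
pics
{'clock': 0.0, 'joints': array([ 1.17240559e+00,  3.00472651e-01,  1.52160992e+00, -7.54117096e-07,
        1.32069504e+00, -6.66623522e-02]), 'qd': array([-1.16304471e-03,  2.02604915e-05, -5.15517192e-04,  3.30938252e-04,
       -1.22549954e-03, -3.74442236e-04]), 'effort': array([-4.54082314e-03, -5.31827080e+01, -3.52723968e+01,  7.06325099e-02,
        2.46755633e-02, -4.32681884e-05]), 'eef_pos': array([179.05156923, 519.74917826, 204.87328019]), 'eef_rot': array([-3.14041028e+00, -7.82050160e-05,  2.80986441e+00]), 'wrist_force': array([ 0.99972844, -0.01341599, -0.21003146]), 'moment': array([ 0.03278716, -0.00874874,  0.02380968]), 'finger_gap': 93.97486263895655} 18.8
side {'fx': 432.21549005592624, 'fy': 432.21549005592624, 'cx': 328.5174101418851, 'cy': 205.8843122462903, 'distortion': [-0.09886169511336619, 0.0, 0.0, 0.0, 0.0], 'cam_to_world': [[0.9410479870922119, -0.27460523690345334, 0.19753645196493372, 422.85759945096896], [-0.3380716658304789, -0.7836234746393159, 0.5211926695156128, -430.4919678846219], [0.011671964372005607, -0.5572487899129112, -0.830263543
[... 291 characters left out ...]
088166802, 402.8968257873509], [-0.9984494464831284, 0.05282836177951937, -0.017546139439392972, 0.6236035829557894], [0.005415850398946659, -0.2215193790381101, -0.9751409299557815, 887.5922232666853], [0.0, 0.0, 0.0, 1.0]]}
wrist {'fx': 358.21474836007525, 'fy': 358.21474836007525, 'cx': 323.5657424367713, 'cy': 197.03790901409928, 'distortion': [0.018065683989070467, 0.0, 0.0, 0.0, 0.0], 'tool_from_camera': [[-0.00045013804275384944, -0.9621271492200398, -0.27260070819691373, 79.989196198162], [0.999999896269755, -0.0004141326194450741, -0.00018961711382620082, 0.9430294305969866], [6.954292782072293e-05, -0.2726007652738524, 0.9621272358352033, -180.5517187500199], [0.0, 0.0, 0.0, 1.0]]}
```

View pics/side0.png

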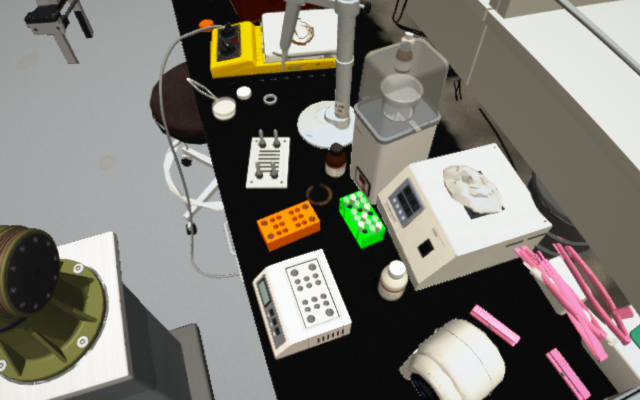

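View pics/top0.png

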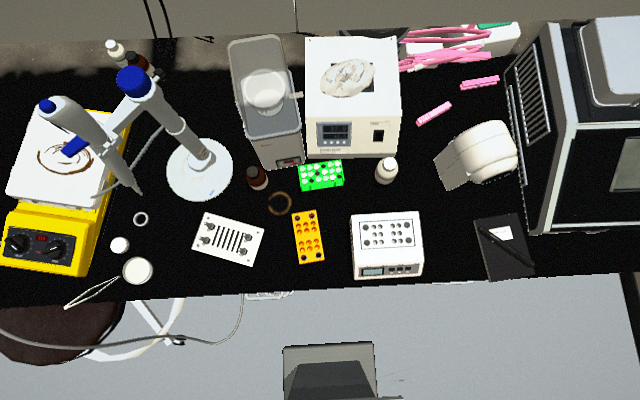

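View pics/wrist0.png

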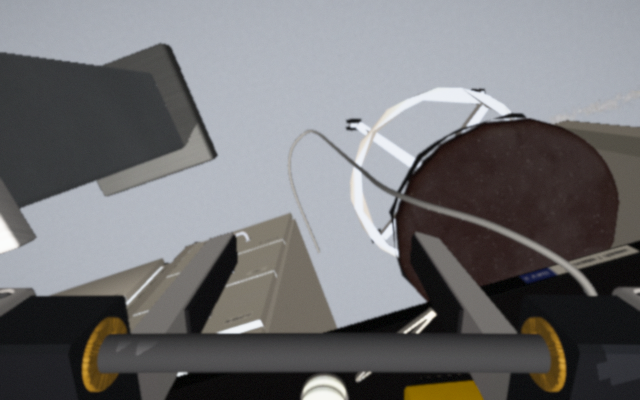

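Top view: heater with the silver block at about (388,240), cooling stand at (228,238). The look-alike is the orange block at (308,237). Bystanders are the green rack (321,175), brown bottle (257,177) and white bottle (387,170). The tube block I want is the plain metal one flush in the heater. Next, close crops.

```bash
cat > h.py <<'E'
import numpy as np,cv2
from cell import monitor,vision
from scipy.spatial.transform import Rotation as R
def K(c): return np.array([[c["fx"],0,c["cx"]],[0,c["fy"],c["cy"]],[0,0,1.]])
def pose(s): return R.from_euler('xyz',s["eef_rot"]).as_matrix(),np.array(s["eef_pos"])
def c2w(c,s=None):
    if "cam_to_world" in c: return np.array(c["cam_to_world"])
    T=np.eye(4);T[:3,:3],T[:3,3]=pose(s);return T@np.array(c["tool_from_camera"])
def plane(c,uv,z,s=None):
    p=cv2.undistortPoints(np.array(uv,float).reshape(-1,1,2),K(c),np.array(c["distortion"]))[:,0]
    T=c2w(c,s);d=np.c_[p,np.ones(len(p))]@T[:3,:3].T;o=T[:3,3]
    return o+d*((z-o[2])/d[:,2])[:,None]
def proj(c,P,s=None):
    T=np.linalg.inv(c2w(c,s));return cv2.projectPoints(np.array(P,float).reshape(-1,1,3),cv2.Rodrigues(T[:3,:3])[0],T[:3,3],K(c),np.array(c["distortion"]))[0][:,0]
def crop(c,name,x0,y0,x1,y1,k):
    im=cv2.resize(c["color"][y0:y1,x0:x1],None,fx=k,fy=k,interpolation=cv2.INTER_CUBIC);cv2.imwrite("pics/"+name,im)
E
python3 - <<'E'
from h import *
c=vision.camera("top");crop(c,"tc.png",185,200,435,290,3.2) if 0 else None
crop(c,"t_heat.png",340,200,440,290,6);crop(c,"t_stand.png",180,200,280,275,6)
E
```

```text
(no output)
```

View pics/t_heat.png

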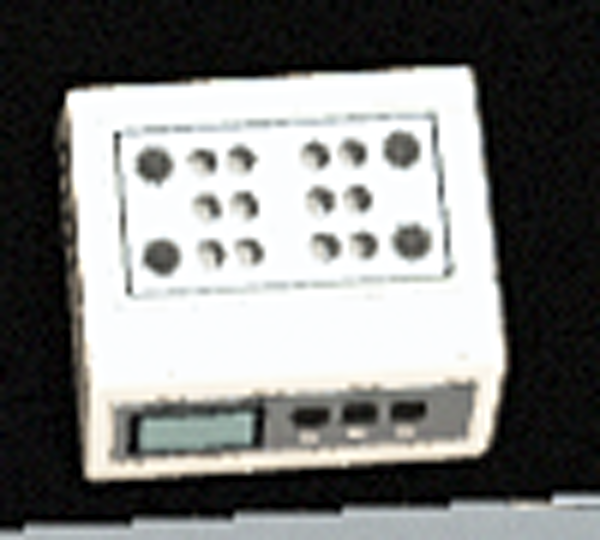

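View pics/t_stand.png

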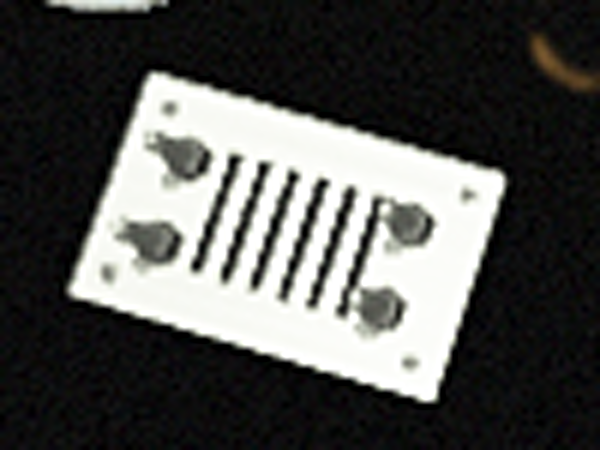

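Run:
```python
from h import *
c=vision.camera("top")
def o(p,x0,y0): return np.array([x0,y0])+(np.array(p)+.5)/6-.5
for n,p,x0,y0,z in(("holes",[(155,165),(402,150),(411,242),(162,257)],340,200,68.5),("bay",[(117,133),(434,114),(452,270),(130,297)],340,200,70),("plate",[(150,72),(506,178),(435,402),(70,293)],180,200,12)):
    w=plane(c,o(p,x0,y0),z);d=lambda i,j:w[j]-w[i]
    ang=[np.degrees(np.arctan2(v[1],v[0])) for v in(d(1,0),d(2,3),d(3,0),d(2,1))]
    print(n,w.round(1).tolist(),"c",w.mean(0).round(1),"L",[round(float(np.linalg.norm(d(i,(i+1)%4))),1) for i in range(4)],"ang",np.round(ang,2), (w[0]+w[3]-w[1]-w[2])[:2], np.degrees(np.arctan2(*((w[0]+w[3]-w[1]-w[2])[1::-1]))))
s=monitor.read_state()
```

```text
holes [[520.2, -96.8, 68.5], [520.9, -188.6, 68.5], [486.7, -188.4, 68.5], [486.2, -96.7, 68.5]] c [ 503.5 -142.6   68.5] L [91.9, 34.1, 91.7, 34.0] ang [90.39 90.32 -0.19 -0.39] [ -1.13450717 183.5853484 ] 90.35406771839374
bay [[532.7, -83.5, 70.0], [533.4, -201.5, 70.0], [475.6, -201.9, 70.0], [472.2, -83.7, 70.0]] c [ 503.5 -142.7   70. ] L [118.1, 57.9, 118.3, 60.5] ang [90.35 91.64  0.19  0.4 ] [ -4.11954902 236.32062621] 90.99868078576836
plate [[586.6, 277.2, 12.0], [536.3, 136.8, 12.0], [450.9, 165.6, 12.0], [500.6, 306.6, 12.0]] c [518.6 221.5  12. ] L [149.1, 90.2, 149.4, 90.9] ang [ 70.3   70.56 -18.87 -18.63] [100.01248911 281.27236971] 70.42605398314396
```

```bash
cat > plan.py <<'E'
import sys
from h import *
# plan.py x y z yawdeg n : suggested n rows (tool axes, cm / rad)
def plan(x,y,z,yaw,n,nr=None):
    s=monitor.read_state();M,p=pose(s);nr=nr or n
    Mt=R.from_euler('xyz',[np.pi,0,np.radians(yaw)]).as_matrix()
    rv=R.from_matrix(M.T@Mt).as_rotvec();d=(np.array([x,y,z])-p)/n
    print("t",s["clock"],"pos",p.round(1),"yaw",np.degrees(s["eef_rot"][2]).round(2),"F",s["wrist_force"].round(1),"rot",rv.round(3))
    for i in range(n):
        print((M.T@d/10).round(2),(rv/nr).round(3) if i<nr else 0)
        if i<nr: M=M@R.from_rotvec(rv/nr).as_matrix()
if __name__=="__main__":
    a=[float(v) for v in sys.argv[1:5]];plan(*a,int(sys.argv[5]),int(sys.argv[6]) if len(sys.argv)>6 else None)
E
python3 plan.py 503.5 -142.6 150 90.4 16 12
```

```text
t 0.25 pos [179.1 519.9 205.2] yaw 160.99 F [ 0.4  0.1 -0. ] rot [-0.     0.     1.232]
[-3.27 -3.25  0.35] [-0.     0.     0.103]
[-3.58 -2.9   0.35] [-0.     0.     0.103]
[-3.86 -2.52  0.35] [-0.     0.     0.103]
[-4.1  -2.11  0.35] [-0.     0.     0.103]
[-4.29 -1.68  0.35] [-0.     0.     0.103]
[-4.44 -1.23  0.35] [-0.     0.     0.103]
[-4.55 -0.77  0.35] [-0.     0.     0.103]
[-4.6  -0.3   0.35] [-0.     0.     0.103]
[-4.61  0.17  0.35] [-0.     0.     0.103]
[-4.57  0.64  0.35] [-0.     0.     0.103]
[-4.47  1.11  0.35] [-0.     0.     0.103]
[-4.34  1.56  0.35] [-0.     0.     0.103]
[-4.15  2.    0.35] 0
[-4.15  2.    0.35] 0
[-4.15  2.    0.35] 0
[-4.15  2.    0.35] 0
```

```bash
python3 -m jog '[[-3.3,-3.2,0.2,0,0,0.1,100],[-3.6,-2.9,0.2,0,0,0.1,100],[-3.9,-2.5,0.2,0,0,0.1,100],[-4.1,-2.1,0.2,0,0,0.1,100],[-4.3,-1.7,0.2,0,0,0.1,100],[-4.4,-1.2,0.2,0,0,0.1,100],[-4.5,-0.8,0.2,0,0,0.1,100],[-4.6,-0.3,0.2,0,0,0.1,100]]'; python3 plan.py 503.5 -142.6 150 90.4 8 4
```

```text
clock: 1.05
eef_pos: [345.3, 189.5, 189.6]
eef_rot: [3.141, 0.0, 2.006]
wrist_force: [0.7, 0.7, -0.9]
finger_gap: 94.1
t 1.05 pos [345.3 189.5 189.6] yaw 114.93 F [ 0.7  0.7 -0.9] rot [ 0.001 -0.     0.428]
[-4.6   0.04  0.49] [ 0.    -0.     0.107]
[-4.57  0.53  0.49] [ 0.    -0.     0.107]
[-4.48  1.02  0.49] [ 0.    -0.     0.107]
[-4.35  1.49  0.49] [ 0.    -0.     0.107]
[-4.16  1.95  0.49] 0
[-4.16  1.95  0.49] 0
[-4.16  1.95  0.49] 0
[-4.16  1.95  0.49] 0
```

```bash
python3 -m jog '[[-4.6,0,0.5,0,0,0.1,100],[-4.6,0.5,0.5,0,0,0.1,100],[-4.5,1,0.5,0,0,0.1,100],[-4.3,1.5,0.5,0,0,0.1,100],[-4.2,1.9,0.5,0,0,0.03,100],[-4.2,1.9,0.5,0,0,0,100],[-4,1.9,0.5,0,0,0,100],[-2,1,0.3,0,0,0,100]]'; python3 -m jog '[[0,0,0,0,0,0,100],[0,0,0,0,0,0,100]]'
python3 - <<'E'
from h import *
s=monitor.read_state();c=vision.camera("wrist");print(s["eef_pos"],np.degrees(s["eef_rot"]))
cv2.imwrite("pics/w1.png",c["color"])
import pickle;pickle.dump((s,c),open("w1.pkl","wb"))
E
```

```text
clock: 1.85
eef_pos: [495.9, -119.7, 150.8]
eef_rot: [-3.141, 0.0, 1.578]
wrist_force: [-0.8, 0.9, 0.5]
finger_gap: 94.1
clock: 2.05
eef_pos: [494.9, -116.6, 151.2]
eef_rot: [-3.141, -0.0, 1.579]
wrist_force: [-0.3, 0.3, 0.1]
finger_gap: 93.7
[ 494.92326303 -116.59087652  151.18607761] [-1.79959280e+02 -1.93266059e-02  9.04796337e+01]
```

View pics/w1.png

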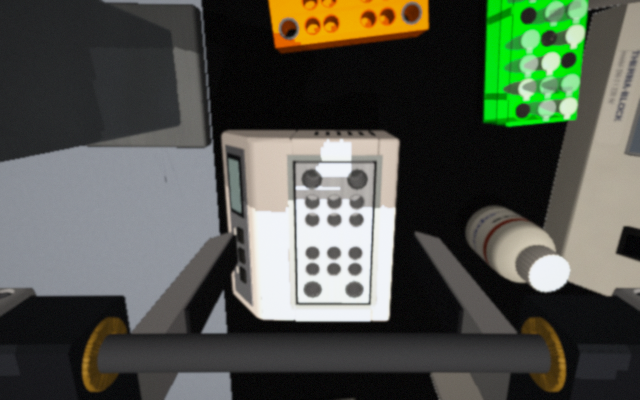

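The wrist view shows the metal block in the heater, with corner holes at about (312,179), (357,179), (354,289), (313,289). The orange decoy is clearly separate at (350,20), and the white bottle is at (515,250).

```bash
python3 - <<'E'
from h import *
import pickle;s,c=pickle.load(open("w1.pkl","rb"))
crop(c,"w1c.png",270,140,410,320,3.3)
w=plane(c,[(312,179),(357,179),(354,289),(313,289)],68.5,s);print(w.round(1),w.mean(0),np.linalg.norm(w-np.roll(w,-1,0),axis=1))
v=w[0]+w[1]-w[2]-w[3];print(np.degrees(np.arctan2(v[1],v[0])))
E
python3 plan.py 503.5 -142.6 75 90.4 4
```

```text
[[ 485.8  -96.6   68.5]
 [ 519.6  -96.3   68.5]
 [ 520.2 -189.    68.5]
 [ 486.5 -189.3   68.5]] [ 503.04046104 -142.8236109    68.5       ] [33.88088739 92.71515098 33.72090795 92.73486131]
90.41563033020468
t 2.1 pos [ 494.9 -116.1  151.4] yaw 90.53 F [-0.3 -0.5 -0.2] rot [-0.    -0.     0.002]
[-0.67  0.21  1.91] [-0.    -0.     0.001]
[-0.66  0.21  1.91] [-0.    -0.     0.001]
[-0.66  0.21  1.91] [-0.    -0.     0.001]
[-0.66  0.21  1.91] [-0.    -0.     0.001]
```

View pics/w1c.png

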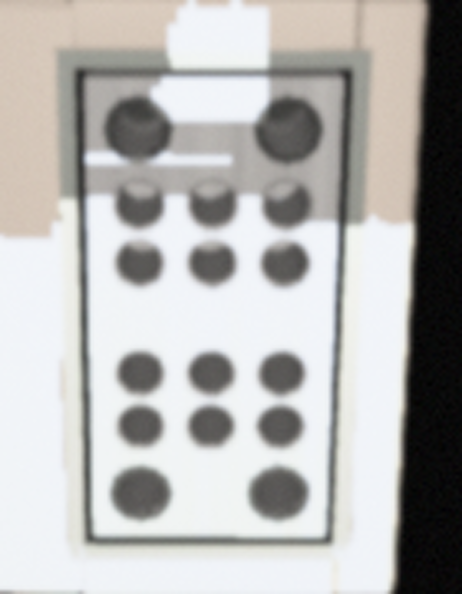

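Both cameras agree within 0.5 mm. I'll shut the fingers and go above the block's centre.

```bash
python3 -m jog '[[-0.6,0.2,1,0,0,0,0],[-0.7,0.2,1,0,0,0,0],[-0.7,0.2,1,0,0,0,0],[-0.7,0.25,1.5,0,0,0,0],[0,0,1.2,0,0,0,0],[0,0,1,0,0,0,0],[0,0,0.5,0,0,0,0],[0,0,0,0,0,0,0]]' 40;  python3 plan.py 503.2 -142.7 70 90.4 1
```

```text
clock: 2.9
eef_pos: [503.7, -143.4, 78.7]
eef_rot: [-3.141, -0.0, 1.58]
wrist_force: [0.4, -0.8, 1.4]
finger_gap: 33.5
t 2.9 pos [ 503.7 -143.4   78.7] yaw 90.53 F [ 0.4 -0.8  1.4] rot [-0.001 -0.     0.002]
[ 0.07 -0.05  0.87] [-0.001 -0.     0.002]
```

```bash
python3 -m jog '[[0.05,0,0.3,0,0,0,0],[0,0,0.2,0,0,0,0],[0,0,0,0,0,0,0],[0,0,0,0,0,0,0],[0,0,0,0,0,0,0],[0,0,0,0,0,0,0]]' 40; python3 -m jog '[[0,0,0.4,0,0,0,0],[0,0,0.3,0,0,0,0],[0,0,0.3,0,0,0,0],[0,0,0,0,0,0,0]]'
```

```text
clock: 3.5
eef_pos: [504.1, -143.3, 74.6]
eef_rot: [3.141, 0.0, 1.58]
wrist_force: [-0.5, -0.6, 0.8]
finger_gap: 0.4
clock: 3.9
eef_pos: [504.3, -143.3, 64.5]
eef_rot: [3.141, 0.0, 1.58]
wrist_force: [0.2, 0.8, 7.3]
finger_gap: 0.7
```

Contact was felt (7 N). Pressing on to the trip depth.

```bash
python3 -m jog '[[0,0,0.2,0,0,0,0],[0,0,0.15,0,0,0,0],[0,0,0,0,0,0,0]]'; python3 -m jog '[[0,0,0.05,0,0,0,0],[0,0,0,0,0,0,0]]'
```

```text
clock: 4.2
eef_pos: [504.3, -143.3, 61.2]
eef_rot: [3.141, 0.0, 1.58]
wrist_force: [-0.8, 0.4, 6.6]
finger_gap: 0.2
clock: 4.4
eef_pos: [504.2, -143.3, 60.8]
eef_rot: [3.141, 0.0, 1.58]
wrist_force: [-1.1, 0.9, 6.9]
finger_gap: 0.7
```

```bash
python3 -m jog '[[0,0,0.1,0,0,0,0],[0,0,0,0,0,0,0]]';python3 -m jog '[[0,0,0.08,0,0,0,0],[0,0,0,0,0,0,0]]'
```

```text
clock: 4.6
eef_pos: [504.3, -143.3, 59.8]
eef_rot: [3.141, 0.0, 1.58]
wrist_force: [-0.3, -0.1, 6.5]
finger_gap: 0.2
clock: 4.8
eef_pos: [504.3, -143.4, 59.7]
eef_rot: [3.141, 0.0, 1.58]
wrist_force: [-4.6, 1.9, 16.0]
finger_gap: 0.0
```

The hard stop was reached (16 N at z 59.7), so the latch should have tripped. I'll lift off and look.

```bash
python3 -m jog '[[0,0,-0.5,0,0,0,0],[0,0,-1,0,0,0,0],[0,0,-1.5,0,0,0,0],[0,0,-1.5,0,0,0,0],[0,0,-2,0,0,0,100],[0,0,-2,0,0,0,100],[0,0,-1.5,0,0,0,100],[0,0,0,0,0,0,100]]';python3 -m jog '[[0,0,0,0,0,0,100],[0,0,0,0,0,0,100],[0,0,0,0,0,0,100]]'
python3 - <<'E'
from h import *
s=monitor.read_state();c=vision.camera("wrist");print(s["eef_pos"],np.degrees(s["eef_rot"]))
crop(c,"w2.png",200,100,440,330,2.5)
import pickle;pickle.dump((s,c),open("w2.pkl","wb"))
t=vision.camera("side");crop(t,"s2.png",240,240,370,360,5)
E
```

```text
clock: 5.6
eef_pos: [504.7, -143.5, 160.6]
eef_rot: [3.139, 0.001, 1.58]
wrist_force: [0.5, 0.5, -0.1]
finger_gap: 29.2
clock: 5.9
eef_pos: [503.7, -143.1, 157.8]
eef_rot: [-3.14, -0.0, 1.58]
wrist_force: [-0.6, 0.3, -0.2]
finger_gap: 53.0
[ 503.6614127  -143.11863735  157.79068879] [-1.79921750e+02 -2.81116538e-02  9.05127954e+01]
```

View pics/w2.png

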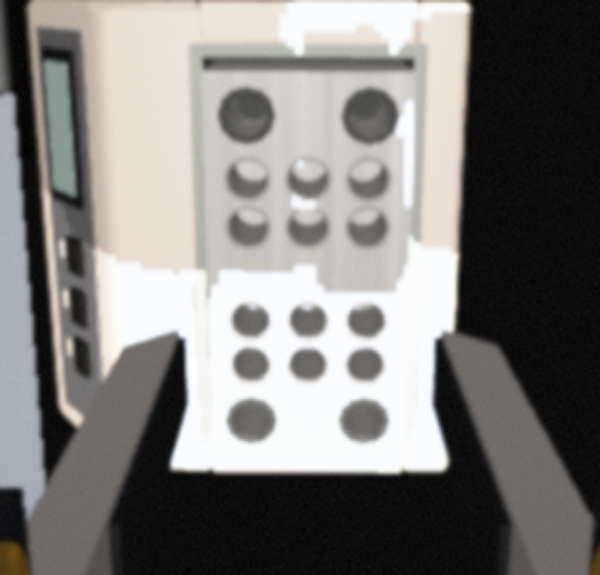

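View pics/s2.png

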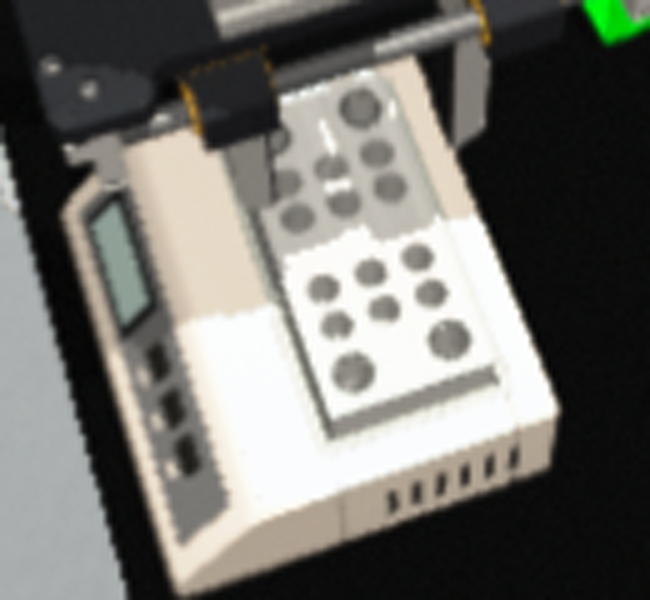

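The block has sprung up and stands clear of the heater top. Holes in the crop are at (246,115), (370,115), (364,420) and (251,420).

```bash
python3 - <<'E'
from h import *
import pickle;s,c=pickle.load(open("w2.pkl","rb"))
uv=np.array([200,100])+(np.array([(246,115),(370,115),(364,420),(251,420)])+.5)/2.5-.5
w=plane(c,uv,91,s);print(w.round(1),w.mean(0),np.linalg.norm(w-np.roll(w,-1,0),axis=1))
v=w[0]+w[1]-w[2]-w[3];print(np.degrees(np.arctan2(v[1],v[0])))
E
python3 plan.py 503.2 -142.7 75 90.4 1
```

```text
[[ 485.4  -96.    91. ]
 [ 519.6  -95.7   91. ]
 [ 520.2 -188.3   91. ]
 [ 485.9 -188.6   91. ]] [ 502.76966943 -142.16273345   91.        ] [34.19559597 92.5455081  34.32838463 92.56218146]
90.3641455313823
t 6.0 pos [ 503.8 -143.1  158.1] yaw 90.51 F [-1.1 -1.3  0.7] rot [-0.001 -0.     0.002]
[ 0.04 -0.05  8.31] [-0.001 -0.     0.002]
```

```bash
python3 -m jog '[[0.05,-0.1,0.5,0,0,0,100],[0,0,0.5,0,0,0,100],[0,0,0.7,0,0,0,100],[0,0,1.2,0,0,0,100],[0,0,2,0,0,0,100],[0,0,1.8,0,0,0,100],[0,0,1,0,0,0,100],[0,0,0.3,0,0,0,100]]';python3 -m jog '[[0,0,0.3,0,0,0,100],[0,0,0,0,0,0,100]]'; python3 plan.py 503 -142.4 74 90.4 1
```

```text
clock: 6.8
eef_pos: [502.5, -142.5, 77.3]
eef_rot: [-3.14, -0.001, 1.58]
wrist_force: [0.4, 0.3, -0.3]
finger_gap: 94.3
clock: 7.0
eef_pos: [503.2, -142.8, 75.8]
eef_rot: [3.141, 0.0, 1.58]
wrist_force: [-0.7, -0.3, -0.1]
finger_gap: 93.9
t 7.0 pos [ 503.2 -142.8   75.8] yaw 90.51 F [-0.7 -0.3 -0.1] rot [0.    0.    0.002]
[ 0.04 -0.01  0.18] [0.    0.    0.002]
```

```bash
python3 -m jog '[[0,0,0.2,0,0,0,100],[0,0,0,0,0,0,50],[0,0,0,0,0,0,0],[0,0,0,0,0,0,0],[0,0,0,0,0,0,0],[0,0,0,0,0,0,0],[0,0,0,0,0,0,0]]' 40;python3 -m jog '[[0,0,0,0,0,0,0],[0,0,0,0,0,0,0]]'
```

```text
clock: 7.7
eef_pos: [503.0, -142.8, 73.7]
eef_rot: [3.142, 0.0, 1.58]
wrist_force: [0.2, 0.3, 0.3]
finger_gap: 57.7
clock: 7.9
eef_pos: [503.0, -142.8, 73.7]
eef_rot: [3.141, 0.0, 1.58]
wrist_force: [-0.9, 1.0, 1.2]
finger_gap: 57.5
```

Gripped at about 58 mm. Drawing it straight up.

```bash
python3 -m jog '[[0,0,-0.5,0,0,0,0],[0,0,-1,0,0,0,0],[0,0,-1.5,0,0,0,0],[0,0,-2,0,0,0,0],[0,0,-2,0,0,0,0],[0,0,-2,0,0,0,0],[0,0,-1,0,0,0,0],[0,0,0,0,0,0,0]]'
python3 - <<'E'
from h import *
t=vision.camera("side");crop(t,"s3.png",220,160,380,360,3)
s=monitor.read_state();c=vision.camera("wrist");print(s["eef_pos"],s["wrist_force"],s["finger_gap"])
crop(c,"w3.png",200,100,440,330,2.5)
import pickle;pickle.dump((s,c),open("w3.pkl","wb"))
E
python3 plan.py 518.6 221.5 165 70.4 10
```

```text
clock: 8.7
eef_pos: [503.4, -142.9, 175.0]
eef_rot: [3.139, 0.001, 1.58]
wrist_force: [0.3, 0.2, -3.9]
finger_gap: 58.1
[ 502.97327547 -142.74375895  173.75308565] [-1.08787272  0.06754631 -4.50456996] 57.7799992797497
t 8.8 pos [ 502.7 -142.7  173. ] yaw 90.51 F [-0.5 -0.3 -3.3] rot [-0.001 -0.     0.351]
[3.64 0.19 0.08] [-0.    -0.     0.035]
[3.64 0.06 0.08] [-0.    -0.     0.035]
[ 3.64 -0.06  0.08] [-0.    -0.     0.035]
[ 3.64 -0.19  0.08] [-0.    -0.     0.035]
[ 3.63 -0.32  0.08] [-0.    -0.     0.035]
[ 3.62 -0.45  0.08] [-0.    -0.     0.035]
[ 3.6  -0.57  0.08] [-0.    -0.     0.035]
[ 3.58 -0.7   0.08] [-0.    -0.     0.035]
[ 3.55 -0.82  0.08] [-0.    -0.     0.035]
[ 3.52 -0.95  0.08] [-0.    -0.     0.035]
```

View pics/s3.png

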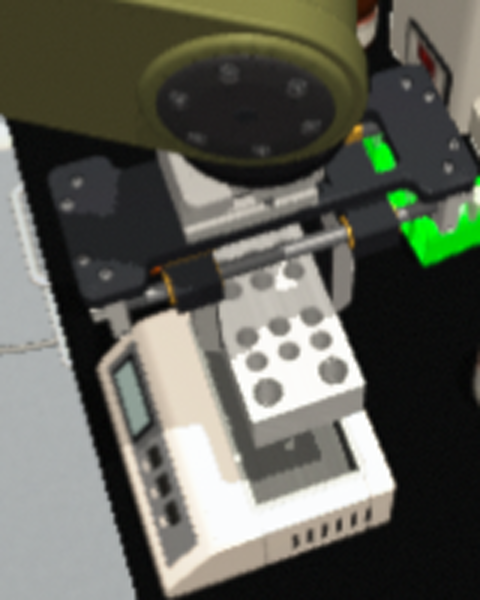

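View pics/w3.png

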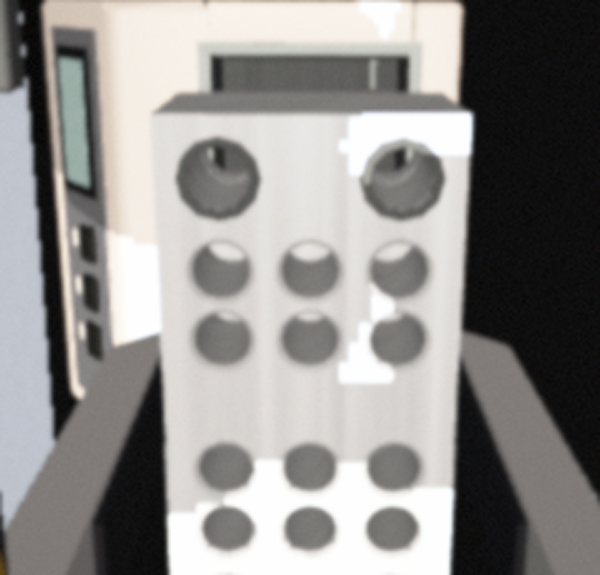

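Run:
```python
from h import *
import pickle
s,c=pickle.load(open("w3.pkl","rb"))
P=np.array([(222,270),(310,268),(400,270),(222,338),(310,338),(398,337),(226,466),(310,466),(393,466),(228,528),(310,528),(391,528)])
uv=np.array([200,100])+(P+.5)/2.5-.5
w=plane(c,uv,s["eef_pos"][2]+17.3,s)
M,p=pose(s);q=(w-p)@M;print(q.round(1),q.mean(0))
t=vision.camera("top");sd=vision.camera("side")
for z in(0,50,100,150,200,250,300): print(z,plane(t,[(138,192),(213,158),(257,186),(197,178)],z)[:,:2].round().tolist(),"side(285,58)",plane(sd,[(285,58),(345,100)],z)[:,:2].round().tolist())
crop(sd,"s4.png",180,0,400,200,3.5);crop(t,"t4.png",100,60,300,270,3)
```

```text
[[ 29.  -17.  -17.3]
 [ 29.4  -0.2 -17.3]
 [ 29.   17.  -17.3]
 [ 15.1 -17.3 -17.3]
 [ 15.   -0.2 -17.3]
 [ 15.2  17.  -17.3]
 [-12.8 -17.3 -17.3]
 [-12.9  -0.2 -17.3]
 [-12.9  16.7 -17.3]
 [-27.2 -17.2 -17.3]
 [-27.2  -0.2 -17.3]
 [-27.2  16.7 -17.3]] [  1.03248816  -0.1664127  -17.30030801]
0 [[647.0, 443.0], [725.0, 262.0], [646.0, 154.0], [675.0, 301.0]] side(285,58) [[665.0, 590.0], [765.0, 367.0]]
50 [[633.0, 418.0], [707.0, 248.0], [633.0, 145.0], [659.0, 284.0]] side(285,58) [[650.0, 525.0], [744.0, 316.0]]
100 [[619.0, 393.0], [688.0, 233.0], [619.0, 136.0], [644.0, 267.0]] side(285,58) [[635.0, 460.0], [722.0, 265.0]]
150 [[606.0, 368.0], [670.0, 218.0], [605.0, 128.0], [629.0, 250.0]] side(285,58) [[619.0, 395.0], [700.0, 215.0]]
200 [[592.0, 344.0], [652.0, 203.0], [591.0, 119.0], [613.0, 233.0]] side(285,58) [[604.0, 330.0], [678.0, 164.0]]
250 [[578.0, 319.0], [634.0, 189.0], [578.0, 111.0], [598.0, 216.0]] side(285,58) [[588.0, 266.0], [657.0, 114.0]]
300 [[564.0, 294.0], [616.0, 174.0], [564.0, 102.0], [583.0, 199.0]] side(285,58) [[573.0, 201.0], [635.0, 63.0]]
```

View pics/s4.png

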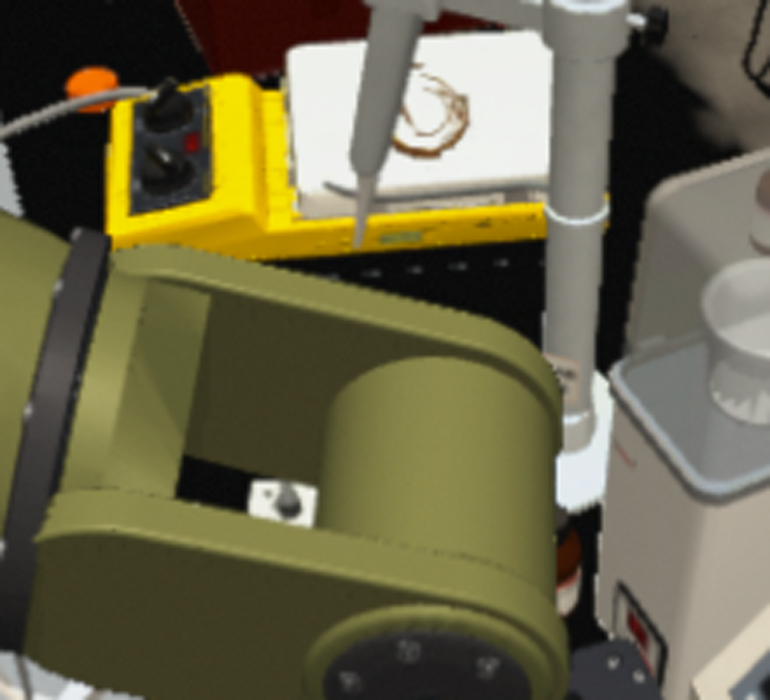

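```bash
python3 plan.py 483.4 122.6 200 70.4 8
```

```text
t 8.9 pos [ 502.6 -142.6  172.6] yaw 90.51 F [-0.6 -0.  -3.8] rot [-0.002 -0.     0.351]
[ 3.32 -0.21 -0.34] [-0.    -0.     0.044]
[ 3.3  -0.36 -0.34] [-0.    -0.     0.044]
[ 3.29 -0.5  -0.34] [-0.    -0.     0.044]
[ 3.26 -0.64 -0.34] [-0.    -0.     0.044]
[ 3.23 -0.79 -0.34] [-0.    -0.     0.044]
[ 3.19 -0.93 -0.34] [-0.    -0.     0.044]
[ 3.15 -1.07 -0.34] [-0.    -0.     0.044]
[ 3.1  -1.2  -0.34] [-0.    -0.     0.044]
```

View pics/t4.png

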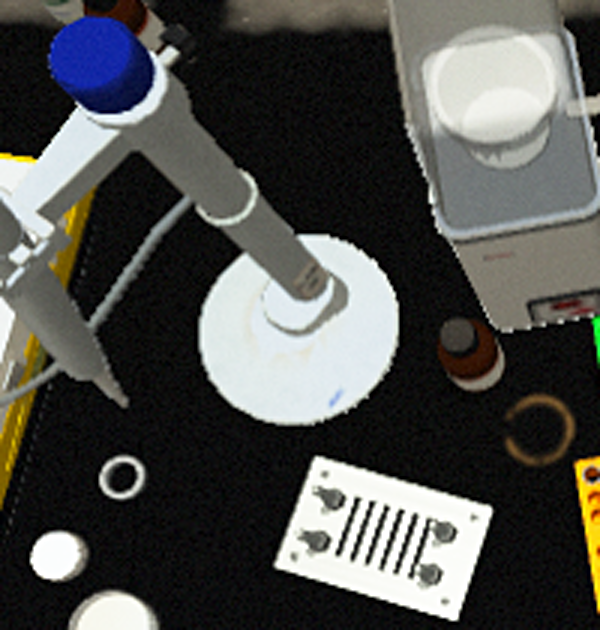

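The stand is clear in the top view. The pipette tip (about (142,195) in the full picture) hangs beyond it at roughly x 600, y 355, so it is out of the way. I'll hover short of the stand so the wrist camera can see the posts.

```bash
python3 -m jog '[[2,-0.1,-0.2,0,0,0.03,0],[3.5,-0.4,-0.4,0,0,0.045,0],[3.8,-0.6,-0.4,0,0,0.05,0],[4,-0.8,-0.4,0,0,0.055,0],[4,-1,-0.4,0,0,0.055,0],[3.8,-1.1,-0.4,0,0,0.05,0],[3,-1,-0.3,0,0,0.04,0],[1.7,-0.6,-0.2,0,0,0.026,0]]';python3 -m jog '[[0,0,0,0,0,0,0],[0,0,0,0,0,0,0],[0,0,0,0,0,0,0]]'
python3 - <<'E'
from h import *
s=monitor.read_state();c=vision.camera("wrist");print(s["eef_pos"],np.degrees(s["eef_rot"]),s["finger_gap"])
cv2.imwrite("pics/w5.png",c["color"])
import pickle;pickle.dump((s,c),open("w5.pkl","wb"))
E
```

```text
clock: 9.7
eef_pos: [484.0, 123.7, 200.1]
eef_rot: [-3.14, 0.0, 1.229]
wrist_force: [-0.5, -0.0, -3.9]
finger_gap: 57.6
clock: 10.0
eef_pos: [484.6, 120.7, 200.2]
eef_rot: [-3.141, 0.001, 1.229]
wrist_force: [-0.2, -0.3, -3.9]
finger_gap: 57.4
[484.55913912 120.71245211 200.16457902] [-1.79961782e+02  3.25719479e-02  7.03879370e+01] 57.44544764932396
```

View pics/w5.png

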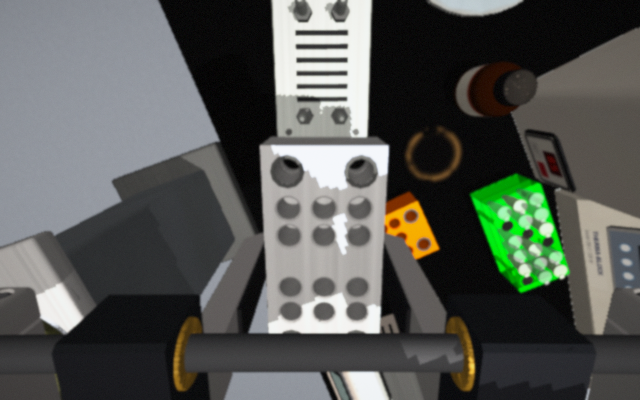

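Run:
```python
from h import *
import pickle;s,c=pickle.load(open("w5.pkl","rb"))
crop(c,"w5a.png",250,0,400,150,5);crop(c,"w5b.png",250,130,400,330,3)
```

```text
(no output)
```

View pics/w5a.png

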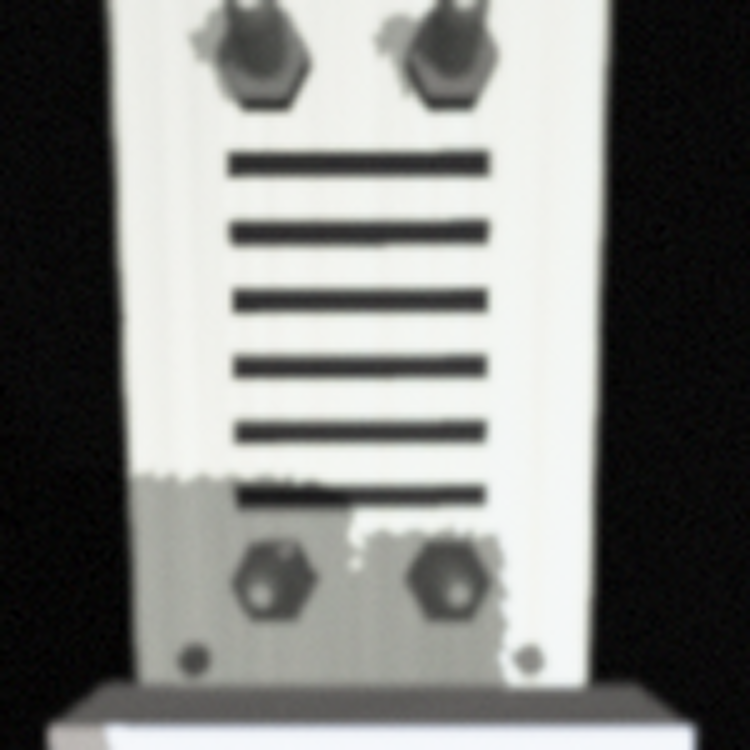

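View pics/w5b.png

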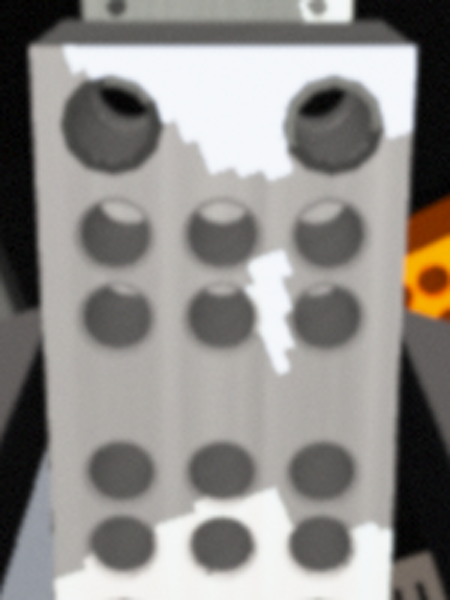

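Run:
```python
from h import *
import pickle;s,c=pickle.load(open("w5.pkl","rb"));M,p=pose(s)
A=lambda P:np.array([250,0])+(np.array(P)+.5)/5-.5
B=lambda P:np.array([250,130])+(np.array(P)+.5)/3-.5
T=lambda uv,z:((plane(c,uv,z,s)-p)@M)[:,:2]
sl=T(A([(230,163.5),(489,163.5),(231,233),(489,233),(234,300.5),(487,300),(235,367),(487,366),(235,432),(486,432),(237,496),(485,495)]),12);print("slots",sl.round(1).tolist(),sl.mean(0))
hx=T(A([(275,580),(448,580)]),26);print("hex near",hx)
print("far hex bottom edge",T(A([(265,97),(455,97)]),26))
e=T(A([(118,200),(606,200),(135,640),(592,640)]),12);print("edges",e, (e[0]+e[1])/2,(e[2]+e[3])/2)
sc=T(A([(193,660),(530,660)]),12);print("screw",sc)
w=T(B([(116,234),(222,234),(328,233),(118,316),(222,316),(327,316),(121,471),(222,471),(322,471),(123,543),(222,544),(321,543)]),p[2]+17.3);print("wells",w.round(1).tolist(),w.mean(0))
print("holes",T(B([(112,125),(333,124)]),p[2]+17.3))
v=w.reshape(4,3,2).mean(1);print("slope",np.polyfit(v[:,0],v[:,1],1), np.polyfit(w.reshape(4,3,2).mean(0)[:,1],w.reshape(4,3,2).mean(0)[:,0],1))
```

```text
slots [[137.4, -26.9], [137.4, 22.0], [125.3, -27.0], [125.3, 22.2], [113.3, -26.7], [113.4, 22.0], [101.3, -26.7], [101.4, 22.2], [89.2, -27.0], [89.2, 22.3], [77.1, -26.9], [77.3, 22.3]] [107.30432446  -2.34940873]
hex near [[ 61.64769442 -18.87031484]
 [ 61.63499383  14.55172135]]
far hex bottom edge [[146.15346895 -19.34855327]
 [146.13714192  14.79193336]]
edges [[131.0673668  -48.26610577]
 [131.02359517  44.2558765 ]
 [ 49.04644529 -48.14038709]
 [ 49.01193058  44.45982335]] [131.04548098  -2.00511463] [49.02918793 -1.84028187]
screw [[ 45.05023655 -36.50350749]
 [ 45.02557435  32.0008999 ]]
wells [[28.9, -17.4], [28.9, -0.5], [29.0, 16.3], [14.9, -17.5], [14.9, -0.5], [14.9, 16.6], [-13.3, -17.7], [-13.3, -0.5], [-13.3, 16.4], [-27.2, -17.7], [-27.4, -0.5], [-27.2, 16.6]] [ 0.79116095 -0.53665319]
holes [[ 46.53276555 -17.5336164 ]
 [ 46.67924685  16.64584906]]
slope [ 0.00114371 -0.53755805] [0.00108161 0.7917414 ]
```

Wrist and top cameras agree on the stand to about 1 mm, and the yaw is aligned. The block sits 0.8/-0.5 mm off the TCP in tool x/y. I'll move over the posts.

```bash
python3 -m jog '[[1,0,0.4,0,0,0,0],[1.8,0,1,0,0,0,0],[2.2,-0.05,1.5,0,0,0,0],[2.2,-0.1,1.5,0,0,0,0],[1.8,0,1.5,0,0,0,0],[1.2,0,1.2,0,0,0,0],[0.4,0,0.8,0,0,0,0],[0,0,0.4,0,0,0,0]]';python3 -m jog '[[0,0,0.5,0,0,0,0],[0,0,0,0,0,0,0],[0,0,0,0,0,0,0]]'; python3 plan.py 518.8 221.7 92 70.4 1
python3 - <<'E'
from h import *
t=vision.camera("side");crop(t,"s6.png",200,90,360,230,4.5)
s=monitor.read_state();c=vision.camera("wrist");cv2.imwrite("pics/w6.png",c["color"]);t=vision.camera("top");crop(t,"t6.png",170,180,300,290,5)
E
```

```text
clock: 10.85
eef_pos: [518.6, 222.0, 116.6]
eef_rot: [-3.141, 0.001, 1.229]
wrist_force: [-0.2, -0.4, -2.4]
finger_gap: 57.8
clock: 11.15
eef_pos: [518.9, 221.5, 113.1]
eef_rot: [3.141, -0.0, 1.228]
wrist_force: [0.5, 0.6, -3.0]
finger_gap: 57.9
t 11.15 pos [518.9 221.5 113.1] yaw 70.37 F [ 0.5  0.6 -3. ] rot [ 0.001 -0.    -0.   ]
[ 0.01 -0.02  2.11] [ 0.001 -0.    -0.   ]
```

View pics/s6.png

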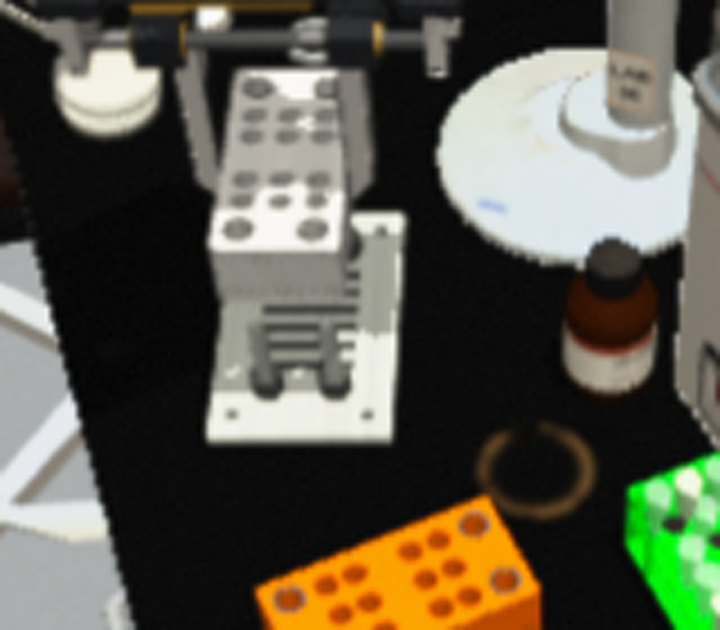

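View pics/w6.png

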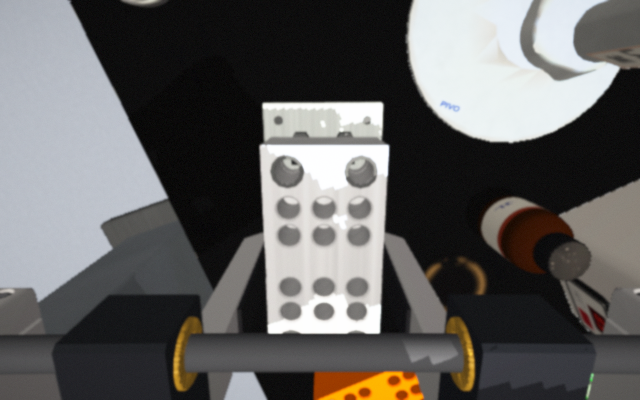

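Run:
```python
from h import *
t=vision.camera("wrist");s=monitor.read_state();crop(t,"w7.png",250,90,400,200,5)
M,p=pose(s)
P=[[63.2,-34.8],[63.2,33.8]];W=[p+M@np.array([a,b,0]) for a,b in P]
for w in W:w[2]=12
u=proj(t,np.array(W),s);print(((u-[250,90]+.5)*5-.5).round(1))
```

```text
[[146.7 145.6]
 [592.9 145.4]]
```

View pics/w7.png

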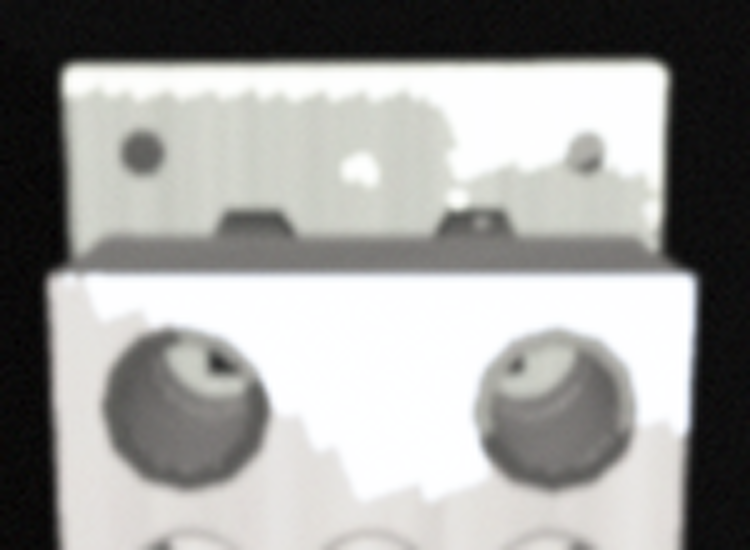

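Run:
```python
from h import *
c=vision.camera("wrist");s=monitor.read_state();M,p=pose(s);print(p)
A=lambda P:np.array([250,90])+(np.array(P)+.5)/5-.5
T=lambda uv,z:((plane(c,uv,z,s)-p)@M)[:,:2]
print("screw",T(A([(142,153),(586,153)]),12));print("edge",T(A([(150,61),(580,61)]),12));print("sides",T(A([(65,150),(668,150)]),12))
print("hex far edge",T(A([(258,210),(474,210)]),26))
print("holes",T(A([(187,408),(555,409)]),p[2]+17.3))
u=proj(c,[p+M@np.array([0.8+x,-0.5+y,0])+[0,0,z-p[2]] for z in(66,) for x in(46,) for y in(-17,17)],s);print("pin tips expected crop",(u-[250,90]+.5)*5-.5)
```

```text
[518.86134451 221.83277405 112.95635419]
screw [[ 62.05973157 -35.59983089]
 [ 62.0286825   32.70908169]]
edge [[ 75.71023933 -33.89316272]
 [ 75.68201679  31.34249408]]
sides [[ 62.50326379 -47.41269974]
 [ 62.46021935  45.29544642]]
hex far edge [[ 54.74920148 -17.05027053]
 [ 54.73394173  14.81205646]]
holes [[ 46.59266098 -17.53224915]
 [ 46.47953339  16.62808211]]
pin tips expected crop [[236.58153063 303.88750519]
 [503.72345488 303.76561012]]
```

Stand centre is 0.7/-1.2 mm and block centre 0.75/-0.5 mm in the tool frame. I'll shift tool y by -0.5 mm and lower in stages while watching the force.

```bash
python3 -m jog '[[0,-0.05,0.5,0,0,0,0],[0,0,0.7,0,0,0,0],[0,0,0.7,0,0,0,0],[0,0,0.5,0,0,0,0],[0,0,0.3,0,0,0,0],[0,0,0,0,0,0,0]]'; python3 -m jog '[[0,0,0.3,0,0,0,0],[0,0,0.3,0,0,0,0],[0,0,0.2,0,0,0,0],[0,0,0,0,0,0,0]]'
```

```text
clock: 12.0
eef_pos: [518.1, 222.0, 85.1]
eef_rot: [-3.141, 0.001, 1.229]
wrist_force: [-0.6, 0.6, -3.8]
finger_gap: 57.6
clock: 12.4
eef_pos: [518.2, 222.0, 77.4]
eef_rot: [-3.141, 0.0, 1.229]
wrist_force: [-0.5, 0.2, -3.4]
finger_gap: 57.8
```

Run:
```python
from h import *
c=vision.camera("wrist");crop(c,"w8.png",250,140,400,240,5);c=vision.camera("side");crop(c,"s8.png",220,100,320,200,6)
```

```text
(no output)
```

View pics/w8.png

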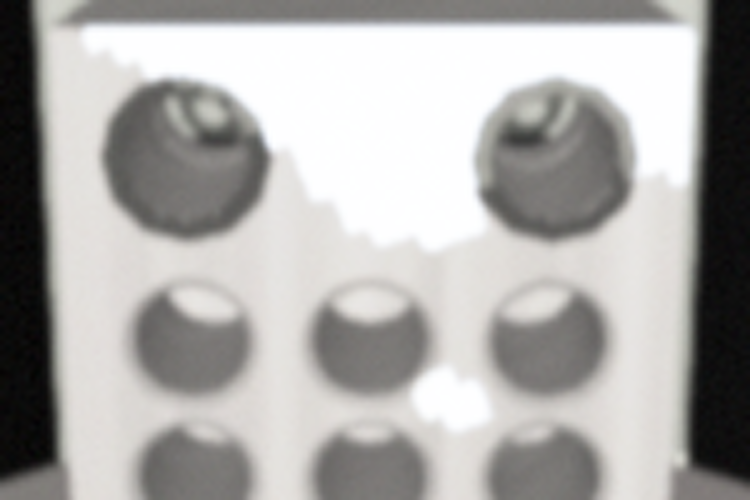

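View pics/s8.png

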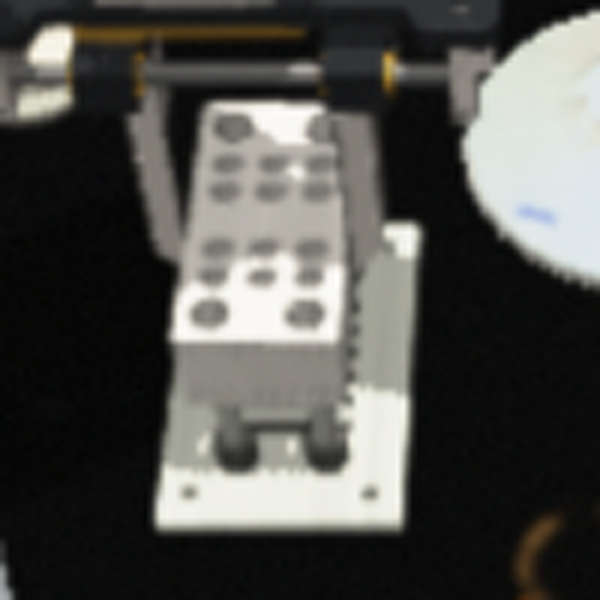

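The pins can be seen inside both far holes (crop (208,115) and (530,115), left and right symmetric). The near pins run up into the block too, and the force is unchanged. Lowering further.

```bash
python3 -m jog '[[0,0,0.4,0,0,0,0],[0,0,0.5,0,0,0,0],[0,0,0.5,0,0,0,0],[0,0,0.3,0,0,0,0],[0,0,0,0,0,0,0]]'; python3 -m jog '[[0,0,0.4,0,0,0,0],[0,0,0.4,0,0,0,0],[0,0,0.2,0,0,0,0],[0,0,0,0,0,0,0]]'
```

```text
clock: 13.0
eef_pos: [518.0, 222.0, 60.0]
eef_rot: [-3.141, 0.001, 1.229]
wrist_force: [-0.4, 0.1, -3.0]
finger_gap: 57.6
clock: 13.4
eef_pos: [518.1, 222.0, 50.3]
eef_rot: [-3.141, 0.0, 1.229]
wrist_force: [0.1, -0.3, -3.9]
finger_gap: 57.6
```

Free-running. Seat is expected at TCP z of about 44.7.

```bash
python3 -m jog '[[0,0,0.2,0,0,0,0],[0,0,0.2,0,0,0,0],[0,0,0,0,0,0,0]]'; python3 -m jog '[[0,0,0.1,0,0,0,0],[0,0,0,0,0,0,0]]'; python3 -m jog '[[0,0,0.1,0,0,0,0],[0,0,0,0,0,0,0]]'
```

```text
clock: 13.7
eef_pos: [518.1, 222.0, 46.4]
eef_rot: [-3.141, 0.0, 1.229]
wrist_force: [-0.3, 0.2, -3.5]
finger_gap: 57.7
clock: 13.9
eef_pos: [518.3, 222.0, 45.6]
eef_rot: [-3.142, 0.0, 1.229]
wrist_force: [0.5, -0.2, -2.6]
finger_gap: 57.6
clock: 14.1
eef_pos: [518.4, 222.1, 44.7]
eef_rot: [3.141, -0.0, 1.229]
wrist_force: [0.1, -0.3, -2.1]
finger_gap: 58.1
```

```bash
python3 -m jog '[[0,0,0.05,0,0,0,0],[0,0,0,0,0,0,0]]'; python3 -m jog '[[0,0,0.05,0,0,0,0],[0,0,0,0,0,0,0]]'; python3 -m jog '[[0,0,0.05,0,0,0,0],[0,0,0,0,0,0,0]]'
```

```text
clock: 14.3
eef_pos: [518.4, 222.1, 44.7]
eef_rot: [3.141, -0.0, 1.229]
wrist_force: [-2.4, -0.5, 6.1]
finger_gap: 57.7
clock: 14.5
eef_pos: [518.4, 222.1, 44.6]
eef_rot: [3.141, -0.0, 1.229]
wrist_force: [-6.0, -2.1, 12.0]
finger_gap: 57.6
clock: 14.7
eef_pos: [518.4, 222.2, 44.6]
eef_rot: [3.141, -0.0, 1.229]
wrist_force: [-8.9, -3.2, 16.6]
finger_gap: 57.2
```

It's firmly seated exactly at the expected height. I'll relieve the load, open, and back off.

```bash
python3 -m jog '[[0,0,-0.12,0,0,0,0],[0,0,0,0,0,0,0],[0,0,0,0,0,0,80],[0,0,0,0,0,0,90],[0,0,0,0,0,0,90],[0,0,0,0,0,0,90],[0,0,0,0,0,0,90]]'; python3 -m jog '[[0,0,-0.5,0,0,0,90],[0,0,-1.5,0,0,0,90],[0,0,-3,0,0,0,90],[0,0,-4,0,0,0,90],[0,0,-3,0,0,0,90],[0,0,-1,0,0,0,90],[0,0,0,0,0,0,90],[0,0,0,0,0,0,90]]'
python3 - <<'E'
from h import *
s=monitor.read_state();c=vision.camera("wrist");crop(c,"w9.png",220,80,430,310,2.5);import pickle;pickle.dump((s,c),open("w9.pkl","wb"))
t=vision.camera("side");crop(t,"s9.png",220,100,370,230,5);print(s["eef_pos"],s["finger_gap"])
E
```

```text
clock: 15.4
eef_pos: [518.3, 222.1, 44.3]
eef_rot: [-3.142, 0.0, 1.229]
wrist_force: [-0.2, 0.0, -0.1]
finger_gap: 84.4
clock: 16.2
eef_pos: [517.8, 221.9, 173.2]
eef_rot: [-3.14, 0.001, 1.229]
wrist_force: [-0.5, 0.5, 0.6]
finger_gap: 84.9
[517.79564641 221.8797299  173.19395007] 84.89335929841425
```

View pics/w9.png

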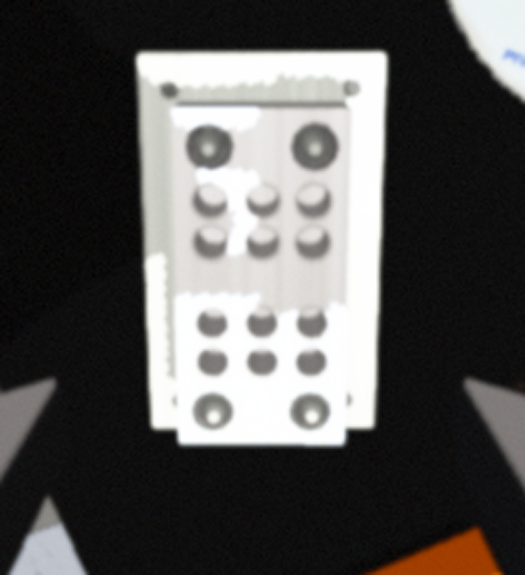

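View pics/s9.png

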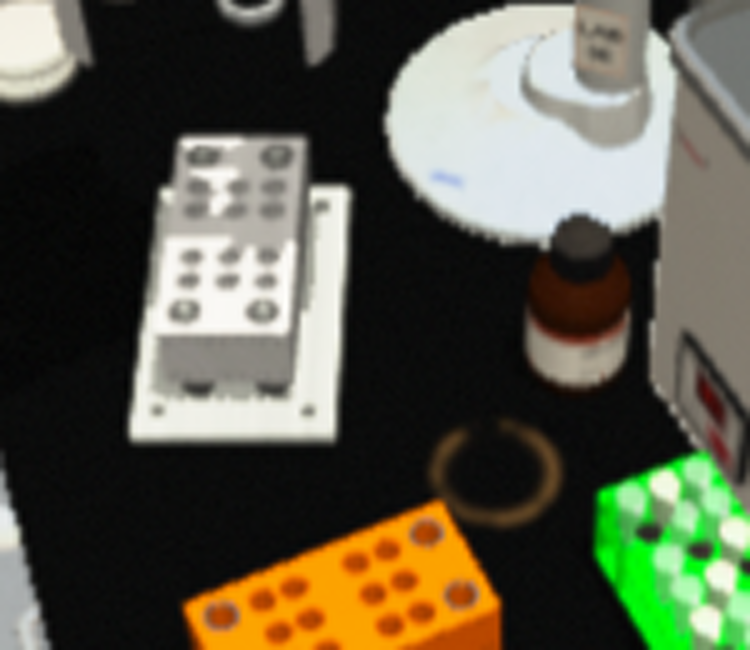

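Run:
```python
from h import *
import pickle;s,c=pickle.load(open("w9.pkl","rb"))
A=lambda P:np.array([220,80])+(np.array(P)+.5)/2.5-.5
w=plane(c,A([(209,147),(315,147),(310,411),(213,411)]),62,s);print("block",w.round(1),w.mean(0),np.linalg.norm(w-np.roll(w,-1,0),axis=1))
v=w[0]+w[1]-w[2]-w[3];print(np.degrees(np.arctan2(v[1],v[0])))
e=plane(c,A([(138,54),(386,54),(374,428),(152,428)]),12,s);print("plate",e.mean(0))
v=e[0]+e[1]-e[2]-e[3];print(np.degrees(np.arctan2(v[1],v[0])))
t=vision.camera("top");crop(t,"t9.png",170,130,430,290,3)
```

```text
block [[517.4 271.7  62. ]
 [549.7 260.2  62. ]
 [518.5 173.4  62. ]
 [486.4 184.8  62. ]] [518.00954468 222.54119479  62.        ] [34.27991422 92.20916198 34.10691841 92.22284497]
70.30992543015935
plate [518.17076014 221.94271333  12.        ]
70.57784790526748
```

View pics/t9.png

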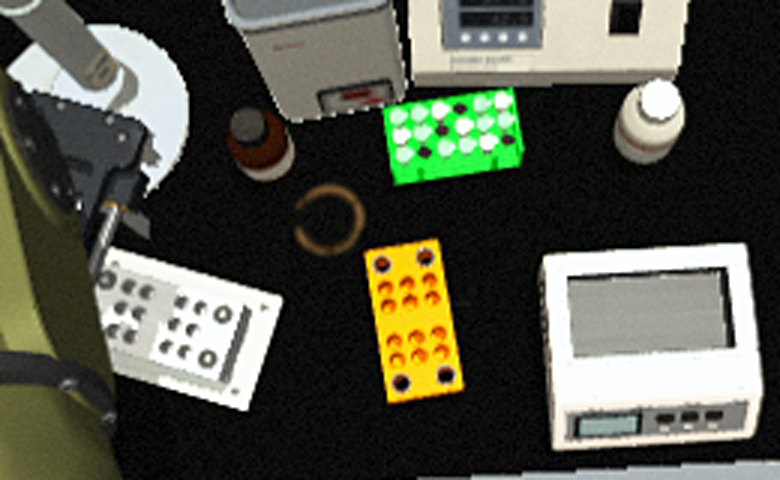

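The block is centred within 0.6 mm and 0.3° of the stand. Its hole spacing comes out right at z 62, which is the seated height, and the bystanders have not moved.

```bash
python3 -c "
from cell import order;print(order.sign_off())"
```

```text
the job is handed in; nothing more can be done
None
```

The tube block is parked on the cooling stand over all four posts, released, and I handed the job in at about 16.5 s. The hand-in gives no verdict.

**What I did:**
- **Trip:** I pressed the block's centre with shut fingers down to the hard stop (16 N, TCP z 59.7 mm), and it sprang up when I lifted off.
- **Draw out:** I gripped it across the 58 mm sides at 40 N and drew it straight up.
- **Lower:** I aligned it over the posts with the wrist camera and lowered it slowly. Contact came at TCP z 44.7 mm, the expected seat height. The press to confirm it reached about 17 N before I relieved it, opened the fingers and retreated upward.

**Last checks:**
- **Position:** the block's centre is about 0.6 mm from the stand's and in line within 0.3°.
- **Height and level:** the hole spacing measured 34.2 and 92.2 mm (true values 34 and 92 mm), which fits fully seated height. I did not measure the tilt directly; it looks level in the side picture.
- **Surroundings:** the rack and both bottles look upright and in place in the top picture.
- **Disagreements:** the camera estimates differed by up to about 1 mm, within their stated accuracy. No check failed.

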